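Put the sockets back on the rail in order of size

TASK

Put the four loose sockets away on the magnetic socket rail: stand one upright, hexagonal opening up, on the middle of each holder, in order of size with the smallest next to the red end cap and the largest at the grey end. Leave the spark plug lying where it is on the bench.

Things in the scene. Friction and masses are not known exactly. Their poses are not given: they have to be found in the camera images.
- socket_s_center (a point): The smallest of four loose chromed-steel wrench sockets: an upright round cylinder 24 mm in outer diameter and 38 mm tall, with a dark 17 mm hexagonal opening in its top and a flat underside; it weighs 80 g, give or take a quarter. The point is on its axis, half-way up (19 mm above its underside); z runs up along its axis.
- socket_m_center (a point): The second smallest of four loose chromed-steel wrench sockets: an upright round cylinder 32 mm in outer diameter and 44 mm tall, with a dark 22 mm hexagonal opening in its top and a flat underside; it weighs 150 g, give or take a quarter. The point is on its axis, half-way up (22 mm above its underside); z runs up along its axis.
- socket_l_center (a point): The second largest of four loose chromed-steel wrench sockets: an upright round cylinder 41 mm in outer diameter and 52 mm tall, with a dark 30 mm hexagonal opening in its top and a flat underside; it weighs 260 g, give or take a quarter. The point is on its axis, half-way up (26 mm above its underside); z runs up along its axis.
- socket_xl_center (a point): The largest of four loose chromed-steel wrench sockets: an upright round cylinder 50 mm in outer diameter and 60 mm tall, with a dark 36 mm hexagonal opening in its top and a flat underside; it weighs 400 g, give or take a quarter. The point is on its axis, half-way up (30 mm above its underside); z runs up along its axis.
- pad_a (a point): One of four identical fixed holders in a row on the aluminium socket rail: a black slider 60 x 58 mm with a flat round grey pad 54 mm across, 22 mm above the bench. They stand 63 to 87 mm apart centre to centre; the letters do not follow their order on the rail. Point: centre of the pad's top face; y runs along the rail, z up. No pull or click: a socket simply stands on it.
- pad_b (a point): One of four identical fixed holders in a row on the aluminium socket rail: a black slider 60 x 58 mm with a flat round grey pad 54 mm across, 22 mm above the bench. They stand 63 to 87 mm apart centre to centre; the letters do not follow their order on the rail. Point: centre of the pad's top face; y runs along the rail, z up. No pull or click: a socket simply stands on it.
- pad_c (a point): One of four identical fixed holders in a row on the aluminium socket rail: a black slider 60 x 58 mm with a flat round grey pad 54 mm across, 22 mm above the bench. They stand 63 to 87 mm apart centre to centre; the letters do not follow their order on the rail. Point: centre of the pad's top face; y runs along the rail, z up. No pull or click: a socket simply stands on it.
- pad_d (a point): One of four identical fixed holders in a row on the aluminium socket rail: a black slider 60 x 58 mm with a flat round grey pad 54 mm across, 22 mm above the bench. They stand 63 to 87 mm apart centre to centre; the letters do not follow their order on the rail. Point: centre of the pad's top face; y runs along the rail, z up. No pull or click: a socket simply stands on it.
- red_cap: The red end cap of the socket rail: a fixed plastic block 62 mm across the rail, 30 mm along it, 18 mm high, with a hanging hole, in line with the row of holders and about 59 mm (centre to centre) from the nearest one. The other end's cap is grey; which end is red changes. Origin at the centre of its underside; y runs along the rail.
- spark_plug: A spark plug (steel thread and hexagon, white porcelain, brass tip), 87 mm long and up to 24 mm thick, lying loose on the bench with its long side along its x axis. Origin on the bench below the plug's middle, at its hexagon. To be left alone.
There are look-alikes about, which are no part of the job. What is shaped like the part that bears socket_l_center but yellow is not meant.

How it is judged:
At the end, for the whole second after the job is handed in: Each socket stands upright (within 0.1 rad) and at rest on a holder's pad (height within 4 mm), its axis within 12 mm of the pad's centre, one to a holder, ordered by size: the smallest on the holder nearest the red cap, up to the largest on the farthest ((horizontal distance between socket_s_center and pad_a below 0.012 m or horizontal distance between socket_s_center and pad_b below 0.012 m or horizontal distance between socket_s_center and pad_c below 0.012 m or horizontal distance between socket_s_center and pad_d below 0.012 m) and horizontal distance between socket_s_center and red_cap between 0.02 and 0.096 m and height (world z) of socket_s_center between 0.037 and 0.045 m and angle between each of socket_s_center, socket_m_center, socket_l_center, socket_xl_center's own z axis and vertical below 0.1 rad and linear speed of each of socket_s, socket_m, socket_l, socket_xl below 0.02 m/s and (horizontal distance between socket_m_center and pad_a below 0.012 m or horizontal distance between socket_m_center and pad_b below 0.012 m or horizontal distance between socket_m_center and pad_c below 0.012 m or horizontal distance between socket_m_center and pad_d below 0.012 m) and horizontal distance between socket_m_center and red_cap between 0.096 and 0.171 m and height (world z) of socket_m_center between 0.04 and 0.048 m and (horizontal distance between socket_l_center and pad_a below 0.012 m or horizontal distance between socket_l_center and pad_b below 0.012 m or horizontal distance between socket_l_center and pad_c below 0.012 m or horizontal distance between socket_l_center and pad_d below 0.012 m) and horizontal distance between socket_l_center and red_cap between 0.171 and 0.246 m and height (world z) of socket_l_center between 0.044 and 0.052 m and (horizontal distance between socket_xl_center and pad_a below 0.012 m or horizontal distance between socket_xl_center and pad_b below 0.012 m or horizontal distance between socket_xl_center and pad_c below 0.012 m or horizontal distance between socket_xl_center and pad_d below 0.012 m) and horizontal distance between socket_xl_center and red_cap between 0.246 and 0.33 m and height (world z) of socket_xl_center between 0.048 and 0.056 m); the robot touches nothing.
It fails at once if the spark plug is moved more than 15 mm (distance of spark_plug from where it was at the start of the episode above 0.015 m).
It also fails if it takes over 90 s, if anything falls off the work surface, if the arm or the gripper's body presses on something with over 40 N, if the wrist force passes 120 N, or if a joint passes its speed limit or range.

ROBOT

A 6-joint arm with a two-finger parallel gripper is mounted at the origin on the work surface. World frame = base frame: x ahead of the robot, y to its left, z up, the work surface at z = 0. Lengths are in m, angles in rad, forces in N, time in s.
With the tool pointing down it reaches from about 0.275 to 0.975 m from the base axis. Payload 8.4 kg.
Tool frame: the origin (TCP) lies on the mounting face of the last link; the fingertips stand 190 mm ahead of it and the grasp point (between the pads) lies 171 mm ahead of it; y points along the fingers, x is the direction in which the jaws open and shut, and the axes are right-handed (so a half turn about y gives the same grasp; the last joint's range is limited). The gripper opens to 92 mm and grips with 3 to 60 N. Pads are 20 mm wide; open, the fingers measure 128 mm over their backs; the gripper's body (75 mm by 189 mm) begins 69 mm behind the grasp point.
Start: joints at [1.129, 0.353, 1.633, -0, 1.155, -0.002], TCP at [0.266, 0.566, 0.405] pointing down, gripper open.
Joint ranges: [-2.63, 2.63], [-0.92, 2.1], [0.06, 2.66], [-1.3, 4.44], [0, 2.69], [-3.02, 3.02]. Speed limits (rad/s): [2.22, 2.22, 2.79, 3.14, 3.14, 3.14].

INTERFACE

Orientations are given as a unit quaternion [w, x, y, z].
In Python, from plant import arm gives the robot as it stands.
- The arm moves only by the shell command python3 -m pendant 'ROWS' [FORCE]. ROWS is JSON, a list of rows, each an object with "turn": the turn, a rotation vector about the tool's x, y, z in degrees, a list of three; "dp": the shift along the tool's x, y, z in cm, a list of three; "gripper": the closure, from 0 (fully open) to 1 (shut). In form: [{"turn": [ax, ay, az], "dp": [dx, dy, dz], "gripper": gripper}, ...]. A call has 1 to 20 rows; each row is the pose to reach, as a shift and turn from the pose measured when the call began, along the tool's axes at that moment; what a row does not reach only later rows make up. A row lasts 1/8 s, in which the tool goes at most 62.5 mm and 10.7 degrees, less where a joint would pass 70% of its speed; a pose out of reach is approached as far as the arm can. A call with a gripper value outside its range is refused whole. The fingers move at their own pace and stop on an object; FORCE is the grip in N (left out, the last holds). Time passes only in rows, so rows that repeat a pose let the fingers close. It gives the time, the measured TCP pose, the force and the opening at its end, in the units of the state.
- arm.state(): the state, without advancing time (a new reading comes with each control period).
- arm.camera(name): name is "side" or "top" or "wrist"; returns the picture (420x560x3 uint8, red, green, blue); there is no depth.
- arm.calibration(name): a dict with "fov_y" (degrees; the focal length in pixels is half the picture's height over the tangent of half this angle, whatever the lens; pixels are square), "cx", "cy" (the principal point, pixels), "k1" (the pictures are not rectified: a ray, as slopes to the right and down, at radius r is drawn at 1 + k1 r^2 times it, then the intrinsics apply), "world_from_camera" (4x4, takes a point from camera to world coordinates). Camera axes: x right, y up, looking along -z (the intrinsics and any distortion apply to the point x, -y, -z); pixel columns grow to the right and rows downward; lengths in m; the calibration is good to about 2 mm. A picture is of the moment at which its call begins: read the wrist's pose just before it. calibration takes no time and is no camera call; for the wrist camera it gives the pose at the moment of the call.
- arm.job_done(): hands the job in, once; it reports no verdict.
Trained networks look in the newest picture that a camera, given by its name, has taken for a name from the list of things; names that differ only in an ending like _2 or _b are one class to them, and where a whole thing is asked for, a point or a joint stands for the part that bears it (a point fixed in the world has none). Each returns a list of dicts, best first, with "score" (0 to 1); they miss things now and then, are a little off and sometimes report something else, mostly with a low value. They report only what shows in the picture. A call takes as long as a camera call. They do not tell look-alikes from the thing itself.
- arm.recognise(target, camera): "xy" ([column, row] as shares, 0 to 1, of the picture: columns of its width, rows of its height, amid what is visible of it).
- arm.place_of(target, camera): "xy" ([column, row] as shares, 0 to 1, of the picture: columns of its width, rows of its height: a listed point, or the origin of a listed thing).
The state is a dict: "clock": time; "joint_pos": joint angles; "joint_vel": joint speeds; "joint_efforts": joint torques, N m; "tcp_pos": TCP position; "ee_rot": TCP orientation; "contact_force": force on the tool from outside, world axes, zero at the start; "moment": the same for the moment, N m; "opening": finger opening in m.
Only numpy, scipy, OpenCV 4.12 (cv2) and the standard library are available. Lean on these libraries where they do the work, as an engineer would, in place of code of your own. Each camera call takes 0.05 s, during which the arm holds its last target.

## Working session

There is one attempt and no reset: what is moved stays moved. The work goes in short steps, Python scripts to look and compute and a shell command to move; the robot and the scene stay as the last step left them, time stands still between calls to the robot, and variables do not carry over. Pictures are saved under pics/ and viewed, and the job is handed in when it is done.

```bash
ls; mkdir -p pics
python3 - <<'E'
from plant import arm
import cv2
s=arm.state();print({k:s[k] for k in('clock','tcp_pos','ee_rot','opening')})
for n in('side','top','wrist'):
    im=arm.camera(n);cv2.imwrite(f'pics/{n}0.png',im[:,:,::-1])
    c=arm.calibration(n);print(n,c)
    for t in('socket_s_center','socket_m_center','socket_l_center','socket_xl_center','pad_a','red_cap','spark_plug'):
        if n!='wrist': print(t,[(round(float(d['xy'][0])*560),round(float(d['xy'][1])*420),round(float(d['score']),2)) for d in arm.place_of(t,n)])
print(arm.state()['clock'])
E
```

```text
pics
{'clock': 0.0, 'tcp_pos': array([0.26599293, 0.56532234, 0.40397042]), 'ee_rot': array([-0.59675914,  0.59728353,  0.37849256, -0.37930765]), 'opening': 0.09190535398870725}
side {'fov_y': 56.92473809416138, 'cx': 275.05002698050254, 'cy': 209.74029841262399, 'k1': 0.011211421741573547, 'world_from_camera': array([[-0.99886698,  0.04188152, -0.02259864,  0.48078068],
       [-0.0426572 , -0.57742929,  0.81532556,  0.71374183],
       [ 0.02109795,  0.81536578,  0.5785616 ,  0.54568578],
       [ 0.        ,  0.        ,  0.        ,  1.        ]])}
socket_s_center [(302, 238, 0.73), (289, 195, 0.6)]
socket_m_center [(312, 330, 0.72)]
socket_l_center [(278, 162, 0.81), (281, 145, 0.73), (330, 145, 0.68), (309, 156, 0.62)]
socket_xl_center [(299, 238, 0.56)]
pad_a [(212, 210, 0.97), (207, 226, 0.92), (213, 193, 0.79), (214, 181, 0.69)]
red_cap [(209, 253, 0.67)]
spark_plug [(297, 180, 0.64)]
top {'fov_y': 52.153631877263166, 'cx': 280.1362348343359, 'cy': 215.49544761738787, 'k1': 0.03428373162006594, 'world_from_camera': array([[-0.01103296,  0.99554569, -0.09363251,  0.43945004]
[... 337 characters left out ...]
, 0.81), (445, 294, 0.63), (427, 223, 0.57)]
socket_xl_center [(251, 253, 0.66)]
pad_a [(321, 156, 0.89), (356, 152, 0.83), (292, 166, 0.83), (258, 169, 0.56)]
red_cap [(238, 173, 0.67)]
spark_plug [(371, 251, 0.67)]
wrist {'fov_y': 61.08484009661936, 'cx': 277.91304430966693, 'cy': 209.02124615756549, 'k1': -0.047947272941056135, 'world_from_camera': array([[ 4.24652457e-01, -8.68984852e-01, -2.54038616e-01,
         1.95468378e-01],
       [ 9.05356321e-01,  4.07446410e-01,  1.19655146e-01,
         6.00166411e-01],
       [-4.71387154e-04, -2.80807318e-01,  9.59764048e-01,
         3.85300458e-01],
       [ 0.00000000e+00,  0.00000000e+00,  0.00000000e+00,
         1.00000000e+00]])}
0.85
```

Run:
```python
import cv2
im=cv2.imread('pics/top0.png');cv2.imwrite('pics/top0z.png',cv2.resize(im[110:320,130:460],None,fx=2.4,fy=2.4,interpolation=cv2.INTER_CUBIC))
```

```text
(no output)
```

View pics/side0.png

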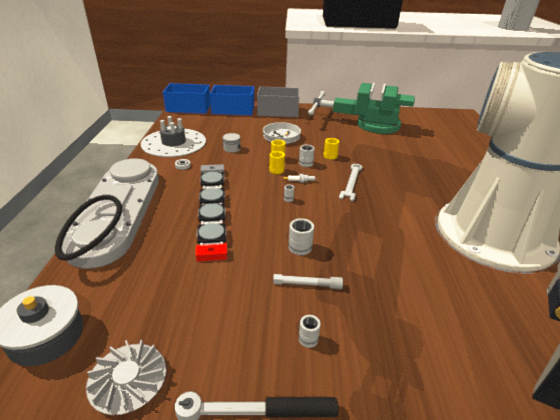

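View pics/top0.png

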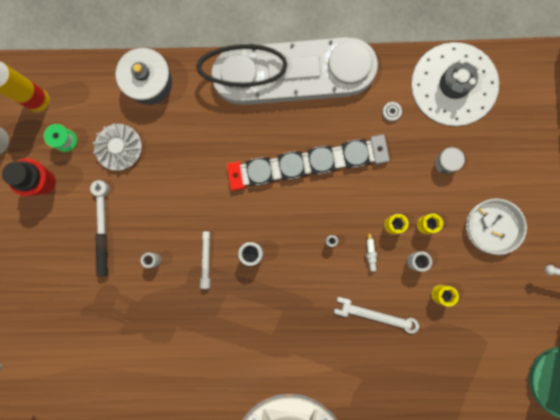

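View pics/wrist0.png

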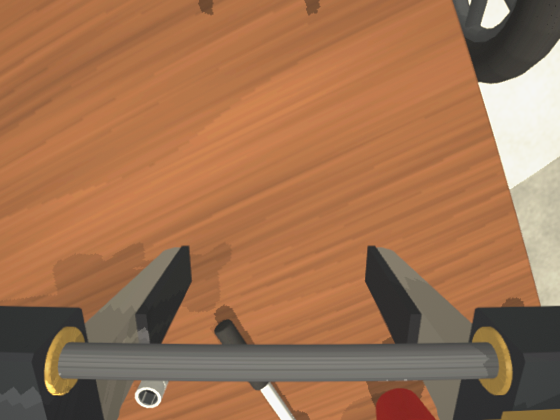

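```bash
ls pics
```

```text
side0.png
top0.png
top0z.png
wrist0.png
```

The top view has +x up and +y to the left. The chrome sockets are M (150,260), XL (250,253), S (331,241) and L (420,261). Three yellow ones are look-alikes. The red cap is on the left at (235,175), and the pads run to the right up to (356,153). The plug is at (371,252). Next I zoom in for precision.

```bash
cat > h.py <<'E'
import numpy as np,cv2
from plant import arm
def pix2plane(cal,u,v,z,H=420):
    f=H/2/np.tan(np.radians(cal['fov_y'])/2)
    d=np.array([(u-cal['cx'])/f,(v-cal['cy'])/f]);s=d.copy()
    for _ in range(20): s=d/(1+cal['k1']*(s@s))
    T=np.array(cal['world_from_camera']);r=T[:3,:3]@np.array([s[0],-s[1],-1]);o=T[:3,3]
    return (o+r*(z-o[2])/r[2])[:2]
def w2pix(cal,p,H=420):
    f=H/2/np.tan(np.radians(cal['fov_y'])/2);T=np.array(cal['world_from_camera'])
    q=T[:3,:3].T@(np.array(p)-T[:3,3]);s=np.array([q[0],-q[1]])/-q[2]
    s=s*(1+cal['k1']*(s@s));return s*f+[cal['cx'],cal['cy']]
def outline(cal,x,y,r,z0,z1):
    a=np.linspace(0,2*np.pi,40)
    return [np.array([w2pix(cal,[x+r*np.cos(t),y+r*np.sin(t),z]) for t in a]) for z in(z0,z1)]
E
python3 - <<'E'
from h import *
ct=arm.calibration('top');cs=arm.calibration('side')
print('pads')
for t in [(258,169),(292,166),(321,158),(356,152)]: print(t,pix2plane(ct,*t,.022).round(4))
for t in [(207,226),(212,210),(213,193),(214,181)]: print(t,pix2plane(cs,*t,.022).round(4))
print('cap',pix2plane(ct,238,173,0),pix2plane(cs,209,253,0))
for n,a,b,z in [('s',(331,241),(289,195),.019),('m',(150,260),(312,330),.022),('l',(421,263),(309,156),.026),('xl',(251,253),(299,238),.03)]:
    print(n,pix2plane(ct,*a,z).round(4),pix2plane(cs,*b,z).round(4))
print('plug',pix2plane(ct,371,251,0),pix2plane(cs,297,180,0))
im=cv2.imread('pics/top0.png')
cv2.imwrite('pics/a.png',np.vstack([cv2.resize(im[130:200,220:400],None,fx=4.4,fy=4.4,interpolation=2),cv2.resize(im[210:280,140:320],None,fx=4.4,fy=4.4,interpolation=2)])[:600])
cv2.imwrite('pics/b.png',cv2.resize(im[200:310,310:460],None,fx=5,fy=5,interpolation=2))
E
```

```text
pads
(258, 169) [0.6413 0.0645]
(292, 166) [ 0.6471 -0.0147]
(321, 158) [ 0.6648 -0.0823]
(356, 152) [ 0.6774 -0.1634]
(207, 226) [0.6475 0.0481]
(212, 210) [ 0.6472 -0.0126]
(213, 193) [ 0.6574 -0.0846]
(214, 181) [ 0.6646 -0.1414]
cap [0.63698198 0.11397505] [0.63330454 0.11096136]
s [ 0.472  -0.1015] [ 0.4694 -0.0943]
m [0.4336 0.3136] [0.4268 0.3094]
l [ 0.4204 -0.3003] [ 0.4145 -0.2941]
xl [0.4467 0.081 ] [0.4466 0.0854]
plug [ 0.44848782 -0.19496293] [ 0.44815324 -0.20009309]
```

View pics/a.png

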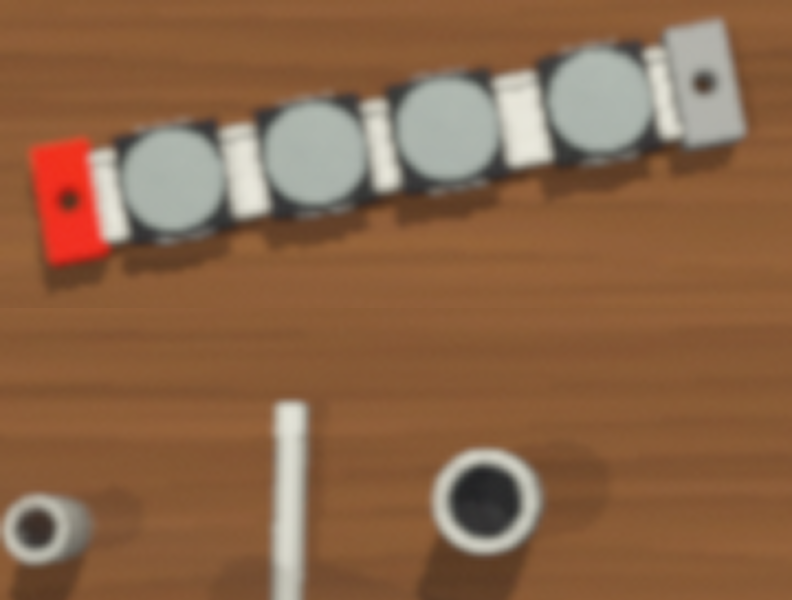

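View pics/b.png

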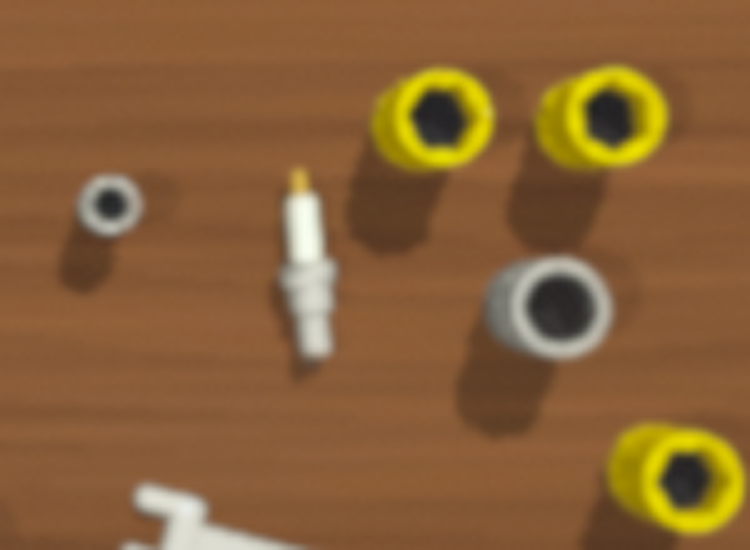

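```bash
cat >> h.py <<'E'
from scipy.spatial.transform import Rotation as R
RAIL=None
def plan(x,y,zg,yaw):
    """grasp point target; jaw axis at yaw (rad) in world. prints dp cm, turn deg"""
    s=arm.state();q=s['ee_rot'];R0=R.from_quat([q[1],q[2],q[3],q[0]])
    best=None
    for yy in(yaw,yaw+np.pi):
        xa=np.array([np.cos(yy),np.sin(yy),0]);za=np.array([0,0,-1.]);ya=np.cross(za,xa)
        Rt=R.from_matrix(np.c_[xa,ya,za]);rv=(R0.inv()*Rt).as_rotvec()
        if best is None or np.linalg.norm(rv)<np.linalg.norm(best): best=rv
    d=R0.inv().apply(np.array([x,y,zg+.171])-s['tcp_pos'])*100
    g=s['tcp_pos']+R0.apply([0,0,.171])
    print('clock %.2f'%s['clock'],'grasp now',g.round(4),'open %.4f'%s['opening'],'F',np.round(s['contact_force'],1),'q',np.round(s['joint_pos'],2))
    print('   dp',d.round(2),'turn',np.degrees(best).round(2))
E
python3 - <<'E'
from h import *
ct=arm.calibration('top')
P=np.array([pix2plane(ct,u,v,.022) for u,v in [(258.9,170.5),(291,164.4),(321.2,158.7),(355.5,152.3)]])
print('pads',P.round(4),np.linalg.norm(np.diff(P,axis=0),axis=1))
d=P[3]-P[0];a=np.arctan2(d[1],d[0]);print('rail ang',a,'jaw yaw',a+np.pi/2)
for n,u,v,z in [('s',331.6,240.6,.038),('m',147.8,259.6,.044),('l',421.6,261.2,.052),('xl',250.3,253.5,.06)]: print(n,pix2plane(ct,u,v,z).round(4))
q=arm.state()['ee_rot'];print(R.from_quat([q[1],q[2],q[3],q[0]]).as_matrix().round(3))
x,y=pix2plane(ct,147.8,259.6,.044);plan(x,y,.2,a+np.pi/2)
E
```

```text
pads [[ 0.6378  0.0624]
 [ 0.6509 -0.0124]
 [ 0.6631 -0.0827]
 [ 0.6767 -0.1622]] [0.07599724 0.0713198  0.08068056]
rail ang -1.3993320914358844 jaw yaw 0.17146423535901212
s [ 0.4723 -0.1011]
m [0.4347 0.3112]
l [ 0.4248 -0.2941]
xl [0.4454 0.0796]
[[ 0.426  0.    -0.905]
 [ 0.905  0.     0.426]
 [ 0.    -1.     0.   ]]
clock 0.85 grasp now [0.1114 0.6383 0.4047] open 0.0919 F [ 0.6 -0.5 -0.1] q [ 1.13  0.35  1.63  0.    1.16 -0.  ]
   dp [-15.83   3.37 -26.08] turn [-82.4   42.87  42.88]
```

```bash
sed -i 's/ya=np.cross(za,xa)/pass/; s/za=np.array(\[0,0,-1.\]);pass/ya=np.array([0,0,-1.]);za=np.cross(xa,ya)/; s/R0.apply(\[0,0,.171\])/R0.apply([0,.171,0])/' h.py
python3 - <<'E'
from h import *
plan(.4347,.3112,.15,.1715)
plan(.4347,.3112,.15,.6)
E
```

```text
clock 0.85 grasp now [0.2661 0.5655 0.2337] open 0.0919 F [ 0.6 -0.5 -0.1] q [ 1.13  0.35  1.63  0.    1.16 -0.  ]
   dp [-15.84   8.37 -26.08] turn [-0.   54.98  0.  ]
clock 0.85 grasp now [0.2661 0.5655 0.2337] open 0.0919 F [ 0.6 -0.5 -0.1] q [ 1.13  0.35  1.63  0.    1.16 -0.  ]
   dp [-15.84   8.37 -26.08] turn [-0.   30.43  0.  ]
```

```bash
python3 -m pendant '[{"turn":[0,55,0],"dp":[-15.8,8.4,-26.1],"gripper":0.2},{"turn":[0,55,0],"dp":[-15.8,8.4,-26.1],"gripper":0.2},{"turn":[0,55,0],"dp":[-15.8,8.4,-26.1],"gripper":0.2},{"turn":[0,55,0],"dp":[-15.8,8.4,-26.1],"gripper":0.2},{"turn":[0,55,0],"dp":[-15.8,8.4,-26.1],"gripper":0.2},{"turn":[0,55,0],"dp":[-15.8,8.4,-26.1],"gripper":0.2},{"turn":[0,55,0],"dp":[-15.8,8.4,-26.1],"gripper":0.2},{"turn":[0,55,0],"dp":[-15.8,8.4,-26.1],"gripper":0.2}]' 25
cat > look.py <<'E'
import sys;from h import *
n,name=sys.argv[1],sys.argv[2]
c=arm.calibration(n) ;im=arm.camera(n)[:,:,::-1].copy();cv2.imwrite('pics/%s_raw.png'%name,im)
for a in sys.argv[3:]:
    x,y,r,z0,z1=map(float,a.split(','))
    for o in outline(c,x,y,r,z0,z1): cv2.polylines(im,[np.int32(o*4)],True,(255,0,255),1,0,2)
cv2.imwrite('pics/%s.png'%name,im)
E
python3 look.py wrist w1 .4347,.3112,.016,0,.044; python3 -c "
from h import *
plan(.4347,.3112,.024,.1715)"
```

```text
clock: 1.85
tcp_pos: [0.4346, 0.3126, 0.3212]
ee_rot: [0.705, -0.704, -0.062, 0.061]
contact_force: [-0.0, -0.6, -0.2]
opening: 0.0735
clock 1.90 grasp now [0.4346 0.3128 0.1501] open 0.0733 F [ 0.5 -0.2  0.8] q [0.62 0.31 1.9  0.   0.92 0.45]
   dp [-1.000e-02  1.261e+01 -1.600e-01] turn [-0.03  0.13  0.04]
```

View pics/w1.png

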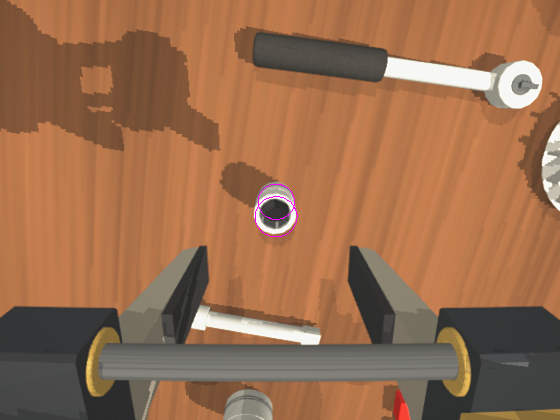

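The predicted outline matches M at (276,214) to within about 1-2 mm. I descend and grip.

```bash
python3 -m pendant '[{"turn":[0,0,0],"dp":[0,6,-0.1],"gripper":0.2},{"turn":[0,0,0],"dp":[0,10,-0.1],"gripper":0.2},{"turn":[0,0,0],"dp":[0,12.6,-0.1],"gripper":0.2},{"turn":[0,0,0],"dp":[0,12.6,-0.1],"gripper":0.2},{"turn":[0,0,0],"dp":[0,12.6,-0.1],"gripper":1},{"turn":[0,0,0],"dp":[0,12.6,-0.1],"gripper":1},{"turn":[0,0,0],"dp":[0,12.6,-0.1],"gripper":1},{"turn":[0,0,0],"dp":[0,12.6,-0.1],"gripper":1},{"turn":[0,0,0],"dp":[0,12.6,-0.1],"gripper":1},{"turn":[0,0,0],"dp":[0,12.6,-0.1],"gripper":1}]' 25; python3 -c "
from h import *
plan(.6509,-.0124,.15,.1715)"
```

```text
clock: 3.15
tcp_pos: [0.4346, 0.3117, 0.1955]
ee_rot: [0.705, -0.704, -0.061, 0.061]
contact_force: [-1.8, 0.3, 6.3]
opening: 0.0314
clock 3.15 grasp now [0.4346 0.3118 0.0245] open 0.0314 F [-1.8  0.3  6.3] q [0.62 0.51 1.97 0.   0.66 0.45]
   dp [ 15.71 -12.56 -35.66] turn [-0.03  0.13  0.02]
```

```bash
python3 -m pendant '[{"turn":[0,0,0],"dp":[0,-5,0],"gripper":1},{"turn":[0,0,0],"dp":[0,-11,0],"gripper":1},{"turn":[0,0,0],"dp":[2,-12.6,-4],"gripper":1},{"turn":[0,0,0],"dp":[4,-12.6,-9],"gripper":1},{"turn":[0,0,0],"dp":[6,-12.6,-14],"gripper":1},{"turn":[0,0,0],"dp":[8,-12.6,-19],"gripper":1},{"turn":[0,0,0],"dp":[10,-12.6,-24],"gripper":1},{"turn":[0,0,0],"dp":[12,-12.6,-28],"gripper":1},{"turn":[0,0,0],"dp":[14,-12.6,-32],"gripper":1},{"turn":[0,0,0],"dp":[15.7,-12.6,-35.7],"gripper":1},{"turn":[0,0,0],"dp":[15.7,-12.6,-35.7],"gripper":1},{"turn":[0,0,0],"dp":[15.7,-12.6,-35.7],"gripper":1}]' 25; python3 look.py wrist w2 .6509,-.0124,.027,.022,.022  .6378,.0624,.027,.022,.022 .6631,-.0827,.027,.022,.022  .6767,-.1622,.027,.022,.022 ; python3 look.py top t2 .6509,-.0124,.027,.022,.022; python3 -c "
from h import *
plan(.6509,-.0124,.047,.1715)"
```

```text
clock: 4.65
tcp_pos: [0.6504, -0.0127, 0.3208]
ee_rot: [0.705, -0.704, -0.061, 0.061]
contact_force: [-0.3, 0.3, -1.4]
opening: 0.0312
clock 4.75 grasp now [ 0.6502 -0.0119  0.1501] open 0.0312 F [-0.1 -0.  -1.3] q [-0.02  0.48  1.65  0.    1.02 -0.2 ]
   dp [ 0.06 10.31 -0.06] turn [-0.05  0.17 -0.03]
```

View pics/w2.png

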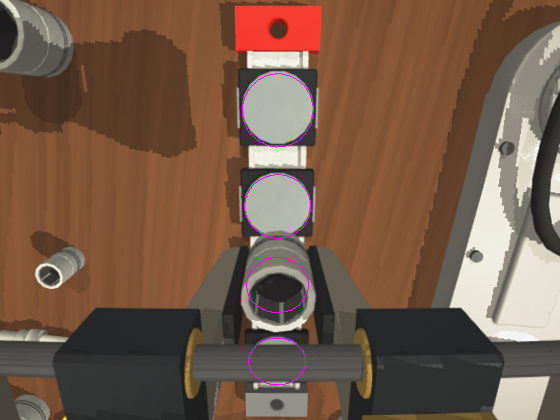

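The pad outlines line up within about 1 px, with pad 1 at (278,109) and pad 2 at (277,204). I lower and release.

```bash
python3 -m pendant '[{"turn":[0,0,0],"dp":[0,5,-0.05],"gripper":1},{"turn":[0,0,0],"dp":[0.05,9,-0.05],"gripper":1},{"turn":[0,0,0],"dp":[0.05,10.3,-0.05],"gripper":1},{"turn":[0,0,0],"dp":[0.05,10.3,-0.05],"gripper":1},{"turn":[0,0,0],"dp":[0.05,10.3,-0.05],"gripper":1},{"turn":[0,0,0],"dp":[0.05,10.3,-0.05],"gripper":0.3},{"turn":[0,0,0],"dp":[0.05,10.3,-0.05],"gripper":0.3},{"turn":[0,0,0],"dp":[0.05,10.3,-0.05],"gripper":0.3},{"turn":[0,0,0],"dp":[0.05,10.3,-0.05],"gripper":0.3},{"turn":[0,0,0],"dp":[0.05,6,-0.05],"gripper":0.3},{"turn":[0,0,0],"dp":[0.05,0,-0.05],"gripper":0.3},{"turn":[0,0,0],"dp":[0.05,0,-0.05],"gripper":0.3}]' 25; python3 -c "
from h import *
plan(.4454,.0796,.15,.1715)"
```

```text
clock: 6.25
tcp_pos: [0.6526, -0.0125, 0.3262]
ee_rot: [-0.704, 0.704, 0.064, -0.059]
contact_force: [0.3, 0.4, -0.5]
opening: 0.0644
clock 6.25 grasp now [ 0.6539 -0.0124  0.1553] open 0.0644 F [ 0.3  0.4 -0.5] q [-0.02  0.47  1.64  0.    1.02 -0.2 ]
   dp [-18.81   0.37  12.66] turn [0.04 0.16 0.45]
```

```bash
python3 -m pendant '[{"turn":[0,0,0],"dp":[-5,0.3,3.4],"gripper":0.1},{"turn":[0,0,0.4],"dp":[-10,0.3,6.8],"gripper":0.1},{"turn":[0,0,0.4],"dp":[-15,0.3,10],"gripper":0.1},{"turn":[0,0,0.4],"dp":[-18.8,0.4,12.7],"gripper":0.1},{"turn":[0,0,0.4],"dp":[-18.8,0.4,12.7],"gripper":0.1},{"turn":[0,0,0.4],"dp":[-18.8,0.4,12.7],"gripper":0.1}]' 25; python3 look.py wrist w3 .4454,.0796,.025,0,.06;python3 look.py top t3 .4454,.0796,.025,0,.06 .6509,-.0124,.016,.022,.066; python3 -c "
from h import *
plan(.4454,.0796,.030,.1715)"
```

```text
clock: 7.0
tcp_pos: [0.4461, 0.08, 0.3206]
ee_rot: [-0.704, 0.705, 0.062, -0.061]
contact_force: [0.6, -0.4, 0.2]
opening: 0.0823
clock 7.10 grasp now [0.4469 0.0796 0.1496] open 0.0826 F [-0.1  0.3  0.6] q [ 0.17  0.2   2.07 -0.    0.87  0.  ]
   dp [-0.14 11.96  0.02] turn [0.05 0.13 0.1 ]
```

View pics/w3.png

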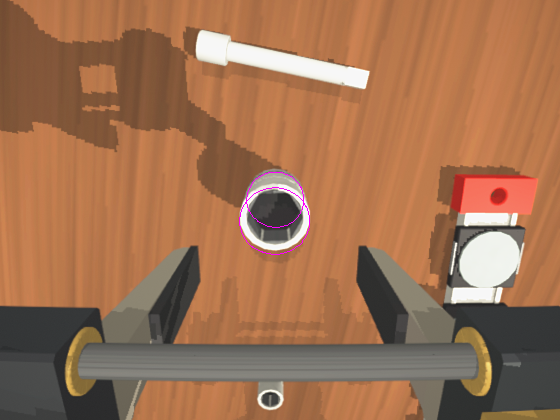

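View pics/t3.png

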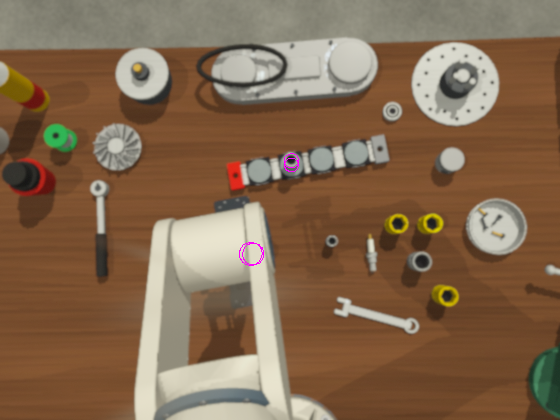

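M stands on pad 2, with its outline at (291,162). XL at (275,220) matches the prediction, so I grip it.

```bash
python3 -m pendant '[{"turn":[0,0,0],"dp":[-0.1,6,0],"gripper":0.1},{"turn":[0,0,0],"dp":[-0.1,10,0],"gripper":0.1},{"turn":[0,0,0],"dp":[-0.1,11.8,0],"gripper":0.1},{"turn":[0,0,0],"dp":[-0.1,11.8,0],"gripper":0.1},{"turn":[0,0,0],"dp":[-0.1,11.8,0],"gripper":1},{"turn":[0,0,0],"dp":[-0.1,11.8,0],"gripper":1},{"turn":[0,0,0],"dp":[-0.1,11.8,0],"gripper":1},{"turn":[0,0,0],"dp":[-0.1,11.8,0],"gripper":1},{"turn":[0,0,0],"dp":[-0.1,11.8,0],"gripper":1}]' 30; python3 -c "
from h import *
plan(.6767,-.1622,.16,.1715)"
```

```text
clock: 8.22
tcp_pos: [0.4451, 0.0794, 0.203]
ee_rot: [-0.704, 0.705, 0.062, -0.061]
contact_force: [-4.2, -1.0, 7.6]
opening: 0.0496
clock 8.22 grasp now [0.4451 0.0792 0.032 ] open 0.0496 F [-4.2 -1.   7.6] q [ 0.17  0.41  2.14 -0.    0.59  0.  ]
   dp [ 18.63 -12.77 -27.82] turn [0.05 0.15 0.  ]
```

```bash
python3 -m pendant '[{"turn":[0,0,0],"dp":[0,-5,0],"gripper":1},{"turn":[0,0,0],"dp":[0,-10,0],"gripper":1},{"turn":[0,0,0],"dp":[0,-12.8,0],"gripper":1},{"turn":[0,0,0],"dp":[3,-12.8,-5],"gripper":1},{"turn":[0,0,0],"dp":[6,-12.8,-10],"gripper":1},{"turn":[0,0,0],"dp":[9,-12.8,-14],"gripper":1},{"turn":[0,0,0],"dp":[12,-12.8,-18],"gripper":1},{"turn":[0,0,0],"dp":[15,-12.8,-23],"gripper":1},{"turn":[0,0,0],"dp":[18.6,-12.8,-27.8],"gripper":1},{"turn":[0,0,0],"dp":[18.6,-12.8,-27.8],"gripper":1},{"turn":[0,0,0],"dp":[18.6,-12.8,-27.8],"gripper":1}]' 30; python3 -c "
from h import *
plan(.6767,-.1622,.055,.1715)"
```

```text
clock: 9.6
tcp_pos: [0.6756, -0.1619, 0.3302]
ee_rot: [0.705, -0.704, -0.061, 0.062]
contact_force: [-0.6, -0.1, -5.4]
opening: 0.0501
clock 9.60 grasp now [ 0.6752 -0.1619  0.1592] open 0.0501 F [-0.6 -0.1 -5.4] q [-0.24  0.53  1.53 -0.    1.08 -0.41]
   dp [ 0.12 10.42 -0.06] turn [-0.02  0.12 -0.13]
```

```bash
python3 -m pendant '[{"turn":[0,0,0],"dp":[0.1,5,-0.05],"gripper":1},{"turn":[0,0,0],"dp":[0.1,8.5,-0.05],"gripper":1},{"turn":[0,0,0],"dp":[0.1,10.4,-0.05],"gripper":1},{"turn":[0,0,0],"dp":[0.1,10.4,-0.05],"gripper":1},{"turn":[0,0,0],"dp":[0.1,10.4,-0.05],"gripper":1}]'; python3 -m pendant '[{"turn":[0,0,0],"dp":[0,0,0],"gripper":0.1},{"turn":[0,0,0],"dp":[0,0,0],"gripper":0.1},{"turn":[0,0,0],"dp":[0,0,0],"gripper":0.1},{"turn":[0,0,0],"dp":[0,0,0],"gripper":0.1},{"turn":[0,0,0],"dp":[0,-5,0],"gripper":0.2},{"turn":[0,0,0],"dp":[0,-10.5,0],"gripper":0.3},{"turn":[0,0,0],"dp":[0,-10.5,0],"gripper":0.3}]'; python3 -c "
from h import *
plan(.4248,-.2941,.15,.1715)
plan(.4723,-.1011,.15,.1715)"
```

```text
clock: 10.22
tcp_pos: [0.6768, -0.1619, 0.2273]
ee_rot: [-0.704, 0.705, 0.061, -0.062]
contact_force: [0.8, -0.1, -5.3]
opening: 0.0494
clock: 11.1
tcp_pos: [0.6784, -0.1623, 0.3376]
ee_rot: [-0.703, 0.705, 0.064, -0.059]
contact_force: [0.1, -0.5, -0.0]
opening: 0.0644
clock 11.10 grasp now [ 0.6797 -0.1627  0.1666] open 0.0644 F [ 0.1 -0.5 -0. ] q [-0.24  0.52  1.52 -0.    1.09 -0.41]
   dp [-27.27   1.5   -8.59] turn [0.21 0.14 0.4 ]
clock 11.10 grasp now [ 0.6797 -0.1627  0.1666] open 0.0644 F [ 0.1 -0.5 -0. ] q [-0.24  0.52  1.52 -0.    1.09 -0.41]
   dp [-19.25   1.49   9.6 ] turn [0.21 0.14 0.4 ]
```

```bash
python3 -m pendant '[{"turn":[0,0,0],"dp":[-5,0,-1.5],"gripper":0.3},{"turn":[0,0,0.4],"dp":[-11,1,-3.4],"gripper":0.3},{"turn":[0,0,0.4],"dp":[-17,1.5,-5.2],"gripper":0.3},{"turn":[0,0,0.4],"dp":[-23,1.5,-7],"gripper":0.3},{"turn":[0,0,0.4],"dp":[-27.3,1.5,-8.6],"gripper":0.3},{"turn":[0,0,0.4],"dp":[-27.3,1.5,-8.6],"gripper":0.3},{"turn":[0,0,0.4],"dp":[-27.3,1.5,-8.6],"gripper":0.3}]' 25; python3 look.py wrist w4 .4248,-.2941,.0205,0,.052; python3 look.py top t4 .6509,-.0124,.016,.022,.066 .6767,-.1622,.025,.022,.082; python3 -c "
from h import *
plan(.4248,-.2941,.028,.1715)"
```

```text
clock: 11.98
tcp_pos: [0.4247, -0.2943, 0.3206]
ee_rot: [-0.703, 0.706, 0.061, -0.061]
contact_force: [0.9, 0.0, 0.6]
opening: 0.0644
clock 12.07 grasp now [ 0.4255 -0.2945  0.1497] open 0.0644 F [-0.3  0.2  0.4] q [-0.61  0.29  1.94 -0.    0.91 -0.78]
   dp [-0.06 12.17  0.03] turn [0.2  0.19 0.02]
```

View pics/w4.png

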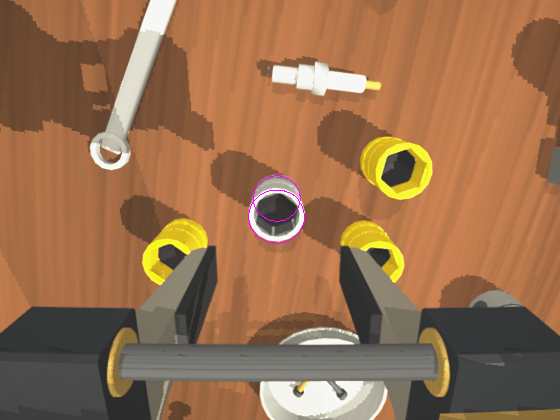

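View pics/t4.png

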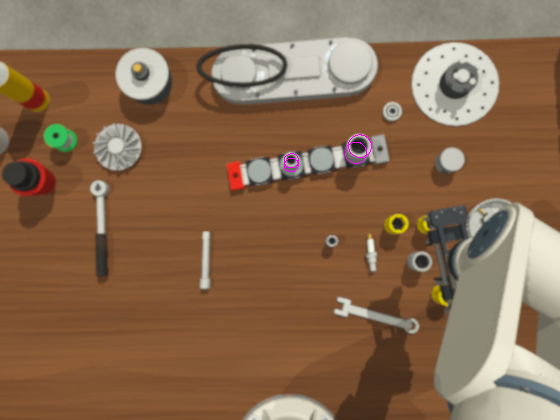

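XL stands on the far pad, and the plug hasn't moved. Two yellow look-alikes, with tops at about (173,258) and (375,262), sit beside the path of the jaws. I check clearance before descending.

```bash
python3 -c "
from h import *
c=arm.calibration('wrist')
c0=np.array([.4248,-.2941])
for rot in (0,.35,-.35):
  a=.1715+rot;J=np.array([[np.cos(a),np.sin(a)],[-np.sin(a),np.cos(a)]])
  print(rot,[(J@(pix2plane(c,u,v,.052)-c0)*1000).round(0) for u,v in((175,258),(375,260),(403,168))])
"
```

```text
0 [array([-77., -33.]), array([ 77., -34.]), array([91., 37.])]
0.35 [array([-83.,  -5.]), array([ 60., -58.]), array([98.,  4.])]
-0.35 [array([-60., -58.]), array([84., -6.]), array([73., 66.])]
```

The yellow sockets clear the fingers, which span 32-50 mm out and ±10 mm wide. I descend.

```bash
python3 -m pendant '[{"turn":[0.2,0,0],"dp":[-0.05,5,0],"gripper":0.3},{"turn":[0.2,0,0],"dp":[-0.05,9,0],"gripper":0.3},{"turn":[0.2,0,0],"dp":[-0.05,12.1,0],"gripper":0.3},{"turn":[0.2,0,0],"dp":[-0.05,12.1,0],"gripper":0.3},{"turn":[0.2,0,0],"dp":[-0.05,12.1,0],"gripper":1},{"turn":[0.2,0,0],"dp":[-0.05,12.1,0],"gripper":1},{"turn":[0.2,0,0],"dp":[-0.05,12.1,0],"gripper":1},{"turn":[0.2,0,0],"dp":[-0.05,12.1,0],"gripper":1},{"turn":[0.2,0,0],"dp":[-0.05,12.1,0],"gripper":1}]' 30; python3 -c "
from h import *
plan(.6631,-.0827,.18,.1715)"
```

```text
clock: 13.2
tcp_pos: [0.4252, -0.2946, 0.2009]
ee_rot: [-0.704, 0.705, 0.062, -0.061]
contact_force: [-2.3, 0.5, 7.0]
opening: 0.0406
clock 13.20 grasp now [ 0.4254 -0.2948  0.0299] open 0.0406 F [-2.3  0.5  7. ] q [-0.61  0.48  2.01  0.    0.65 -0.78]
   dp [ 27.13 -15.    16.72] turn [0.06 0.19 0.07]
```

```bash
python3 -m pendant '[{"turn":[0,0,0],"dp":[0,-5,0],"gripper":1},{"turn":[0,0,0],"dp":[0,-10,0],"gripper":1},{"turn":[0,0,0],"dp":[0,-15,0],"gripper":1},{"turn":[0,0,0],"dp":[5,-15,3],"gripper":1},{"turn":[0,0,0],"dp":[10,-15,6],"gripper":1},{"turn":[0,0,0],"dp":[15,-15,9],"gripper":1},{"turn":[0,0,0],"dp":[19,-15,12],"gripper":1},{"turn":[0,0,0],"dp":[23,-15,14.5],"gripper":1},{"turn":[0,0,0],"dp":[27.1,-15,16.7],"gripper":1},{"turn":[0,0,0],"dp":[27.1,-15,16.7],"gripper":1},{"turn":[0,0,0],"dp":[27.1,-15,16.7],"gripper":1}]' 30; python3 look.py wrist w5;python3 -c "
from h import *
plan(.6631,-.0827,.0525,.1715)"
```

```text
clock: 14.58
tcp_pos: [0.6622, -0.083, 0.3509]
ee_rot: [-0.704, 0.705, 0.062, -0.062]
contact_force: [-0.2, 0.0, -2.4]
opening: 0.0407
clock 14.62 grasp now [ 0.6621 -0.0836  0.18  ] open 0.0406 F [ 0.1  0.5 -1.9] q [-0.13  0.47  1.58 -0.    1.09 -0.3 ]
   dp [ 0.12 12.75  0.07] turn [0.06 0.16 0.02]
```

View pics/w5.png

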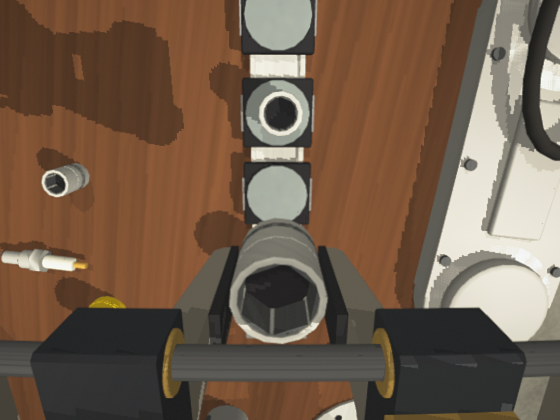

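L is held upright above pad 3, and M sits centred on its pad at (279,113). I lower L.

```bash
python3 -m pendant '[{"turn":[0,0,0],"dp":[0.1,5,0.05],"gripper":1},{"turn":[0,0,0],"dp":[0.1,10,0.05],"gripper":1},{"turn":[0,0,0],"dp":[0.1,12.75,0.05],"gripper":1},{"turn":[0,0,0],"dp":[0.1,12.75,0.05],"gripper":1},{"turn":[0,0,0],"dp":[0.1,12.75,0.05],"gripper":1},{"turn":[0,0,0],"dp":[0.1,12.75,0.05],"gripper":0.3},{"turn":[0,0,0],"dp":[0.1,12.75,0.05],"gripper":0.3},{"turn":[0,0,0],"dp":[0.1,12.75,0.05],"gripper":0.3},{"turn":[0,0,0],"dp":[0.1,12.75,0.05],"gripper":0.3},{"turn":[0,0,0],"dp":[0.1,7,0.05],"gripper":0.3},{"turn":[0,0,0],"dp":[0.1,1,0.05],"gripper":0.3},{"turn":[0,0,0],"dp":[0.1,1,0.05],"gripper":0.3}]' 25; python3 -c "
from h import *
plan(.4723,-.1011,.15,.1715)"
```

```text
clock: 16.12
tcp_pos: [0.6646, -0.0829, 0.3466]
ee_rot: [-0.703, 0.705, 0.065, -0.058]
contact_force: [0.5, 0.6, 0.4]
opening: 0.0643
clock 16.12 grasp now [ 0.6662 -0.0833  0.1756] open 0.0643 F [0.5 0.6 0.4] q [-0.13  0.47  1.59 -0.    1.07 -0.3 ]
   dp [-19.27   2.38   1.56] turn [0.21 0.17 0.52]
```

```bash
python3 -m pendant '[{"turn":[0,0,0],"dp":[-5,0.4,0.4],"gripper":0.3},{"turn":[0,0,0.5],"dp":[-10,1,0.8],"gripper":0.3},{"turn":[0.2,0,0.5],"dp":[-15,1.8,1.2],"gripper":0.3},{"turn":[0.2,0,0.5],"dp":[-19.3,2.4,1.6],"gripper":0.3},{"turn":[0.2,0,0.5],"dp":[-19.3,2.4,1.6],"gripper":0.3},{"turn":[0.2,0,0.5],"dp":[-19.3,2.4,1.6],"gripper":0.3}]' 15; python3 look.py wrist w6 .4723,-.1011,.012,0,.038;  python3 -c "
from h import *
plan(.4723,-.1011,.023,.1715)"
```

```text
clock: 16.88
tcp_pos: [0.4726, -0.1008, 0.3207]
ee_rot: [-0.704, 0.705, 0.062, -0.061]
contact_force: [-0.4, -0.1, 1.0]
opening: 0.0648
clock 16.93 grasp now [ 0.4733 -0.1008  0.1498] open 0.0647 F [-0.2  0.2 -0.4] q [-0.21  0.24  2.01  0.    0.89 -0.39]
   dp [-1.000e-01  1.268e+01 -1.000e-02] turn [0.03 0.17 0.08]
```

View pics/w6.png

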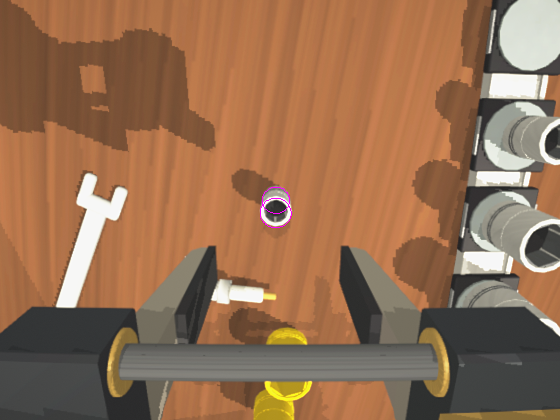

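S at (275,211) matches the prediction, and the plug at (240,294) is well clear of the fingers.

```bash
python3 -m pendant '[{"turn":[0,0,0],"dp":[-0.1,5,0],"gripper":0.3},{"turn":[0,0,0],"dp":[-0.1,10,0],"gripper":0.3},{"turn":[0,0,0],"dp":[-0.1,12.6,0],"gripper":0.3},{"turn":[0,0,0],"dp":[-0.1,12.6,0],"gripper":0.3},{"turn":[0,0,0],"dp":[-0.1,12.6,0],"gripper":1},{"turn":[0,0,0],"dp":[-0.1,12.6,0],"gripper":1},{"turn":[0,0,0],"dp":[-0.1,12.6,0],"gripper":1},{"turn":[0,0,0],"dp":[-0.1,12.6,0],"gripper":1},{"turn":[0,0,0],"dp":[-0.1,12.6,0],"gripper":1},{"turn":[0,0,0],"dp":[-0.1,12.6,0],"gripper":1}]' 20; python3 -c "
from h import *
plan(.6378,.0624,.18,.1715)"
```

```text
clock: 18.18
tcp_pos: [0.4723, -0.101, 0.1951]
ee_rot: [-0.704, 0.705, 0.062, -0.061]
contact_force: [-1.8, -0.1, 6.3]
opening: 0.0239
clock 18.18 grasp now [ 0.4726 -0.1011  0.0241] open 0.0239 F [-1.8 -0.1  6.3] q [-0.21  0.46  2.08 -0.    0.6  -0.39]
   dp [ 19.16 -15.56  13.21] turn [0.04 0.17 0.09]
```

```bash
python3 -m pendant '[{"turn":[0,0,0],"dp":[0,-5,0],"gripper":1},{"turn":[0,0,0],"dp":[0,-10,0],"gripper":1},{"turn":[0,0,0],"dp":[0,-15.5,0],"gripper":1},{"turn":[0,0,0],"dp":[5,-15.5,3.3],"gripper":1},{"turn":[0,0,0],"dp":[10,-15.5,6.6],"gripper":1},{"turn":[0,0,0],"dp":[15,-15.5,10],"gripper":1},{"turn":[0,0,0],"dp":[19.2,-15.5,13.2],"gripper":1},{"turn":[0,0,0],"dp":[19.2,-15.5,13.2],"gripper":1},{"turn":[0,0,0],"dp":[19.2,-15.5,13.2],"gripper":1}]' 20; python3 look.py wrist w7;python3 -c "
from h import *
plan(.6378,.0624,.0465,.1715)"
```

```text
clock: 19.3
tcp_pos: [0.6375, 0.0622, 0.3496]
ee_rot: [-0.704, 0.705, 0.062, -0.062]
contact_force: [0.9, -0.1, -1.9]
opening: 0.024
clock 19.35 grasp now [0.6374 0.0616 0.1788] open 0.0237 F [ 0.2  0.3 -1.6] q [ 0.09  0.43  1.65 -0.    1.06 -0.08]
   dp [ 0.06 13.23  0.07] turn [0.04 0.16 0.  ]
```

View pics/w7.png

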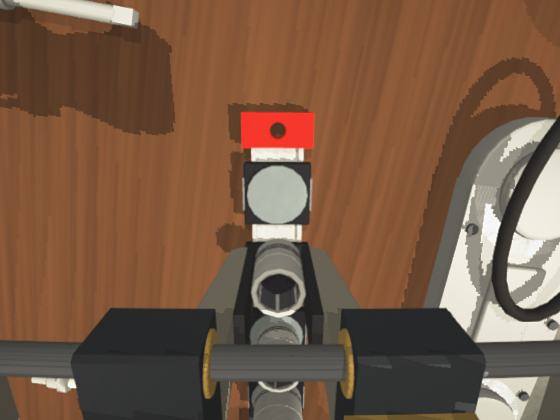

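S is held upright in line with pad 1, which shows at (277,195). I lower and release it.

```bash
python3 -m pendant '[{"turn":[0,0,0],"dp":[0.05,5,0.05],"gripper":1},{"turn":[0,0,0],"dp":[0.05,10,0.05],"gripper":1},{"turn":[0,0,0],"dp":[0.05,13.2,0.05],"gripper":1},{"turn":[0,0,0],"dp":[0.05,13.2,0.05],"gripper":1},{"turn":[0,0,0],"dp":[0.05,13.2,0.05],"gripper":1},{"turn":[0,0,0],"dp":[0.05,13.2,0.05],"gripper":0.4},{"turn":[0,0,0],"dp":[0.05,13.2,0.05],"gripper":0.4},{"turn":[0,0,0],"dp":[0.05,13.2,0.05],"gripper":0.4},{"turn":[0,0,0],"dp":[0.05,13.2,0.05],"gripper":0.4},{"turn":[0,0,0],"dp":[0.05,7,0.05],"gripper":0.4},{"turn":[0,0,0],"dp":[0.05,0,0.05],"gripper":0.4},{"turn":[0,0,0],"dp":[-5,0,5],"gripper":0.4},{"turn":[0,0,0],"dp":[-10,0,10],"gripper":0.4},{"turn":[0,0,0],"dp":[-15,0,15],"gripper":0.4},{"turn":[0,0,0],"dp":[-18,0,20],"gripper":0.4},{"turn":[0,0,0],"dp":[-18,0,20],"gripper":0.4},{"turn":[0,0,0],"dp":[-18,0,20],"gripper":0.4}]' 20
A=".6378,.0624,.012,.022,.060 .6509,-.0124,.016,.022,.066 .6631,-.0827,.0205,.022,.074 .6767,-.1622,.025,.022,.082"
python3 look.py top t8 $A; python3 look.py side s8 $A
python3 - <<'E'
from h import *
for n,b in(('t8',(130,210,220,420)),('s8',(140,270,150,320))):
    im=cv2.imread(f'pics/{n}.png')[b[0]:b[1],b[2]:b[3]]
    cv2.imwrite(f'pics/{n}z.png',cv2.resize(im,None,fx=4,fy=4,interpolation=2))
E
```

```text
clock: 21.48
tcp_pos: [0.4245, 0.2283, 0.3499]
ee_rot: [-0.704, 0.705, 0.063, -0.062]
contact_force: [-0.1, -0.9, 0.6]
opening: 0.0549
```

View pics/t8z.png

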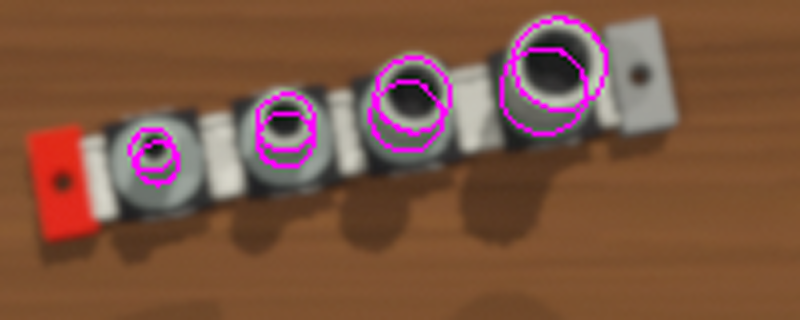

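View pics/s8z.png

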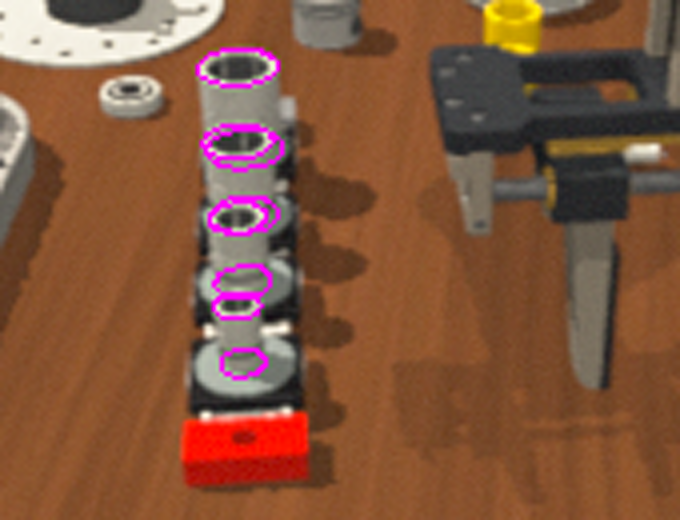

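View pics/t8_raw.png

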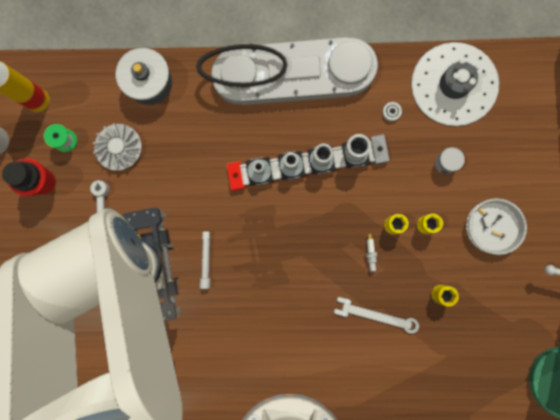

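All four sockets stand upright and centred on the pads to within a few millimetres, S next to the red cap and XL at the grey end. The spark plug is unmoved and the arm is clear, so I hand in.

```bash
python3 -c "
from plant import arm
print(arm.job_done())"
```

```text
the job is handed in; nothing more can be done
None
```

All four sockets are standing upright on the rail: smallest next to the red cap, then second smallest, second largest, and largest at the grey end. I handed the job in at about 21.6 s.

In the last top and side pictures, each socket lined up with its expected outline to within a few millimetres, against the 12 mm allowed. The spark plug was still at its starting position in the top picture, and the gripper was open and well clear.

No check failed or disagreed. The final check was by eye only: I did not re-run the trained networks on the placed sockets, and the hand-in reported no verdict.

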